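# Rack the chamfered muddlers

### The job

Three wooden muddlers stand on the worktop: two have chamfered ends, one has square-cut ends. Put the two chamfered ones upright into the two holes of the wooden rack, one in each, pushed or dropped fully home, and leave the square-ended one standing where it is.

Things in the scene. Friction and masses are not known exactly. Their poses are not given: they have to be found in the camera images.
- rack: Fixed dark wooden block, 100 x 220 x 46 mm (x, y, z). Origin: centre of its underside, on the worktop; z up. Two upright 48 mm holes at x 0, y -55 and +55 mm (its frame); mouths at z 46 with a 3 mm bevel; at z 16 they narrow to a 35 mm seat: a chamfered end sinks in until the foot rests near z 5; a square end stops at z 16.
- muddler_a: Loose pale wooden muddler, a round stick 110 mm tall, 40 mm wide, about 0.1 kg. Both its ends are chamfered: tapering from 40 to 26 mm over the last 16 mm. Stands upright on the worktop. Origin: centre of its foot; z runs up its axis. Grip it 70 to 90 mm above its foot; lower down the fingers would meet the rack.
- muddler_b: Loose pale wooden muddler, a round stick 110 mm tall, 40 mm wide, about 0.1 kg. Both its ends are chamfered: tapering from 40 to 26 mm over the last 16 mm. Stands upright on the worktop. Origin: centre of its foot; z runs up its axis. Grip it 70 to 90 mm above its foot; lower down the fingers would meet the rack. Either may go in either hole.
- muddler_square: Loose pale wooden muddler, a round stick 110 mm tall, 40 mm wide, about 0.1 kg. Both its ends are cut square, 40 mm wide to the very edge. It stands upright on the worktop among the others and stays there. Origin: centre of its foot; z runs up its axis.
Mind the look-alikes: they are no part of the job. What is shaped like the muddler_a but orange or purple is not meant.

How it is judged (in metres and radians):
At the end, for the whole second after the job is handed in: Both chamfered muddlers rest in the rack, one in each hole: foot within 12 mm of the hole's centre along the rack's x and y and under 12 mm above the worktop, upright within 0.2 rad. The square-ended one stands upright (within 0.15 rad), under 30 mm from its start (x of muddler_a in the frame of rack between -0.012 and 0.012 m and (y of muddler_a in the frame of rack between -0.067 and -0.043 m or y of muddler_a in the frame of rack between 0.043 and 0.067 m) and z of muddler_a in the frame of rack between -0.005 and 0.012 m and angle between each of muddler_a, muddler_b's own z axis and vertical below 0.2 rad and linear speed of each of muddler_a, muddler_b below 0.02 m/s and x of muddler_b in the frame of rack between -0.012 and 0.012 m and (y of muddler_b in the frame of rack between -0.067 and -0.043 m or y of muddler_b in the frame of rack between 0.043 and 0.067 m) and z of muddler_b in the frame of rack between -0.005 and 0.012 m and distance of muddler_square from where it was at the start of the episode below 0.03 m and angle between muddler_square's own z axis and vertical below 0.15 rad); the robot touches nothing.
It fails at once if the square-ended muddler is knocked over or carried off (angle between muddler_square's own z axis and vertical above 0.5 rad or distance of muddler_square from where it was at the start of the episode above 0.06 m).
It also fails if it takes over 64 s, if anything falls off the work surface, if the arm or the gripper's body presses on something with over 40 N, if the wrist force passes 120 N, or if a joint passes its speed limit or range.

### The arm

A 6-joint arm with a two-finger parallel gripper is mounted at the origin on a cart in front of the work surface, level with it; the furniture and walls round the work are solid. World frame = base frame: x ahead of the robot, y to its left, z up, the work surface at z = 0. Lengths are in m, angles in degrees, forces in N, time in s.
With the tool pointing down it reaches from about 0.4 to 0.825 m from the base axis. Payload 7 kg.
Tool frame: the origin (TCP) lies at the very end of the fingers, on their centre line; the grasp point (between the pads) lies r.grip_depth behind it (r.grip_depth is the distance from the TCP to the grasp point, in m); z points along the fingers, y is the direction in which the jaws open and shut (so a half turn about z gives the same grasp; the last joint's range is limited). The gripper opens to 88 mm and grips with 3 to 60 N. Pads are 19 mm wide; open, the fingers measure 130 mm over their backs; the gripper's body (78 mm by 193 mm) begins 47 mm behind the grasp point.
Start: joints at [-52.363, 20.546, 0.682, 0, -70.136, -16.507], TCP at [0.243, -0.63, 0.227] pointing down, gripper open.
Joint ranges: [-176.03, 176.03], [-82.01, 121.73], [-58.28, 71.71], [-173.87, 95.51], [-174.79, -0.11], [-173.66, 173.66]. Speed limits (degrees/s): [136.94, 136.94, 172.46, 180, 180, 180].

### API

Orientations are given as [roll, pitch, yaw] about the fixed x, y, z axes, in that order (R = Rz(yaw) Ry(pitch) Rx(roll)).
In Python, from plant import r gives the robot as it stands. The module is installed in compiled form; this text tells all that it offers.
- The arm moves only by the tool step_arm, never from a script. Its argument "increments" is a list of rows, each a list of 3 entries, a list of its own where there are three numbers: the shift along the tool's x, y, z in m, then the turn, a rotation vector about the tool's x, y, z in rad, then the closure, from 0 (fully open) to 1 (shut). In form: [[[x, y, z], [wx, wy, wz], grip], ...]. A call has 1 to 10 rows; each row is the pose to reach, as a shift and turn from the pose commanded when the call began, along the tool's axes at that moment; what a row does not reach only later rows make up. A row lasts 1/10 s, in which the tool goes at most 50 mm and 8.59 degrees, less where a joint would pass 70% of its speed; a pose out of reach is approached as far as the arm can. A call with a gripper value outside its range is refused whole. The fingers move at their own pace and stop on an object; "force" is the grip in N (left out, the last holds). Time passes only in rows, so rows that repeat a pose let the fingers close. It gives the time, the measured TCP pose, the force and the opening at its end, in the units of the state.
- r.get_state(): the state, without advancing time (a new reading comes with each control period).
- r.capture(name): name is "scene" or "top" or "wrist"; returns a dict with "color" (420x560x3 uint8, red, green, blue), "intrinsics" (3x3 intrinsics, pixels), "k1" (the pictures are not rectified: a ray, as slopes to the right and down, at radius r is drawn at 1 + k1 r^2 times it, then the intrinsics apply), "rvec" (rotation vector, rad) and "tvec" (3), from world to camera coordinates, as OpenCV has them; the wrist camera has in their place "T_tool_cam" (4x4, takes a point from camera to tool coordinates, whose origin is the TCP and whose axes are the flange's). Camera axes: x right, y down, z forward; pixel columns grow to the right and rows downward; lengths in m; the calibration is good to about 2 mm. A picture is of the moment at which its call begins: read the wrist's pose just before it. There is no depth.
- r.close_job(): hands the job in, once; it reports no verdict.
The state is a dict: "time_s": time; "joints": joint angles; "qd": joint speeds; "joint_torque": joint torques, N m; "tcp_pos": TCP position; "eef_rot": TCP orientation; "contact_force": force on the tool from outside, world axes, zero at the start; "moment": the same for the moment, N m; "gripper_width": finger opening in m.
Only numpy, scipy, OpenCV 4.12 (cv2) and the standard library are available. Lean on these libraries where they do the work, as an engineer would, in place of code of your own. Each camera call takes 0.05 s, during which the arm holds its last target.

## Working session

There is one attempt and no reset: what is moved stays moved. The work goes in short steps, Python scripts to look and compute and a tool call to move; the robot and the scene stay as the last step left them, time stands still between calls to the robot, and variables do not carry over. Pictures are saved under pics/ and viewed, and the job is handed in when it is done.

Besides the shell and the picture viewer there is one more tool, called as a command line: name --argument value ..., lists and objects as JSON in quotes. step_arm: Moves the arm, as the interface text tells. Its arguments: {"type":"object","properties":{"increments":{"type":"array","items":{"type":"array"}},"force":{"type":"number"}},"required":["increments"]}

```bash
mkdir -p pics; python3 - <<'E'
from plant import r
import cv2,json,numpy as np,pickle
print(r.get_state(), r.grip_depth)
for n in ["scene","top","wrist"]:
    c=r.capture(n); pickle.dump(c,open(f"pics/{n}0.pkl","wb"))
    cv2.imwrite(f"pics/{n}0.png",c["color"][:,:,::-1])
    print(n,{k:np.array(v).round(4).tolist() for k,v in c.items() if k!="color"})
E
```

```text
{'time_s': 0.0, 'joints': array([-5.23603816e+01,  2.05920819e+01,  6.33553596e-01, -1.96291499e-02,
       -7.01374177e+01, -1.65066234e+01]), 'qd': array([ 0.02932961, -0.03784373,  0.01306011,  0.09134937, -0.09585234,
       -0.0203539 ]), 'joint_torque': array([ 2.14296539e-03, -5.82722032e+01,  2.93049413e+01,  6.99694008e+00,
        6.69937843e-03, -1.22665606e-04]), 'tcp_pos': array([ 0.24314572, -0.62914995,  0.22561528]), 'eef_rot': array([ 1.79902765e+02, -9.57124719e-03, -1.58873682e+02]), 'contact_force': array([-0.67392005, -0.10136254, -0.23797132]), 'moment': array([-0.05169073, -0.04085817,  0.00861953]), 'gripper_width': 0.08748616223911954} 0.0188
scene {'intrinsics': [[414.4843, 0.0, 277.6195], [0.0, 414.4843, 204.9609], [0.0, 0.0, 1.0]], 'k1': -0.1256, 'rvec': [1.1564, -2.2283, 1.1092], 'tvec': [0.2501, 0.2844, 0.728]}
top {'intrinsics': [[503.9996, 0.0, 282.6824], [0.0, 503.9996, 215.3496], [0.0, 0.0, 1.0]], 'k1': -0.0488, 'rvec': [2.1471, -2.1009, 0.1652], 'tvec': [-0.0411, 0.467, 0.9879]}
wrist {'intrinsics': [[305.2533, 0.0, 277.5437], [0.0, 305.2533, 211.0361], [0.0, 0.0, 1.0]], 'k1': -0.0445, 'T_tool_cam': [[0.0, -0.9563, -0.2924, 0.08], [1.0, 0.0001, -0.0002, 0.0002], [0.0002, -0.2924, 0.9563, -0.1579], [0.0, 0.0, 0.0, 1.0]]}
```

View pics/scene0.png

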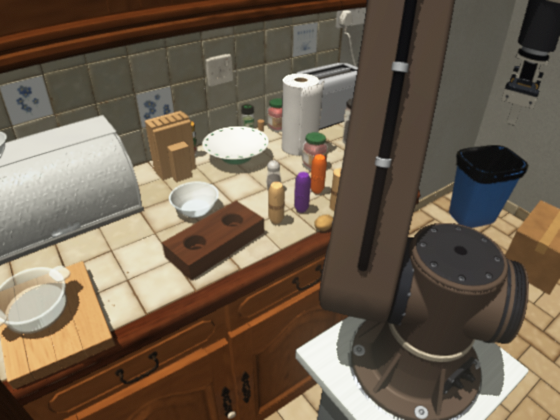

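View pics/top0.png

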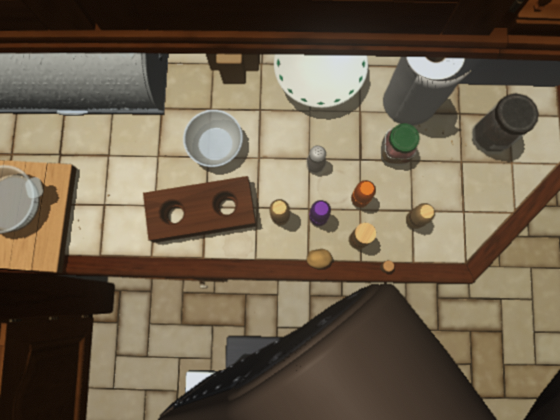

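View pics/wrist0.png

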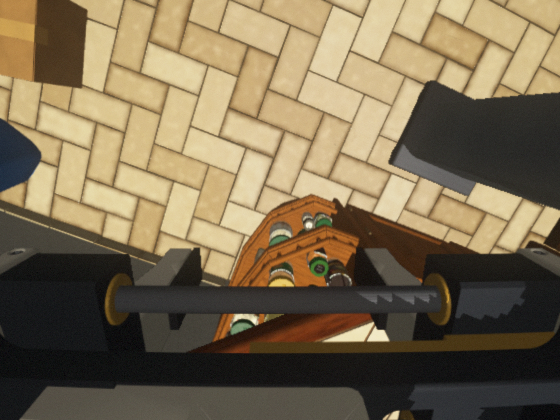

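The top view shows pale sticks at about (279,210), (364,235) and (423,214), and the rack holes at (174,213) and (227,206). The purple and orange sticks are decoys. Next I'll zoom in to tell the square-ended stick from the chamfered ones.

```bash
cat > h.py <<'E'
import numpy as np,cv2,pickle
def ray(c,uv):
    K=np.array(c["intrinsics"]);k=float(c["k1"])
    d=cv2.undistortPoints(np.array([[uv]],float),K,np.array([k,0,0,0,0.]))[0,0]
    R,_=cv2.Rodrigues(np.array(c["rvec"],float));t=np.array(c["tvec"],float).ravel()
    return -R.T@t, R.T@np.array([d[0],d[1],1])
def onplane(c,uv,z):
    o,d=ray(c,uv);return o+d*(z-o[2])/d[2]
def proj(c,P):
    return cv2.projectPoints(np.array(P,float).reshape(-1,1,3),np.array(c["rvec"],float),np.array(c["tvec"],float),np.array(c["intrinsics"]),np.array([float(c["k1"]),0,0,0,0]))[0].reshape(-1,2)
E
python3 - <<'E'
from h import *
c=pickle.load(open("pics/top0.pkl","rb"))
im=c["color"][:,:,::-1]
cv2.imwrite("pics/top0z.png",cv2.resize(im[170:270,130:450],(800,250),interpolation=cv2.INTER_CUBIC))
cv2.imwrite("pics/top0y.png",cv2.resize(im[180:260,260:440],None,fx=4.4,fy=4.4,interpolation=cv2.INTER_CUBIC))
for uv in [(279,206),(366,231),(426,210)]:
    print(uv,onplane(c,uv,.11).round(4))
for uv in [(174,213),(227,206)]: print(uv,onplane(c,uv,.046).round(4))
E
```

```text
(279, 206) [ 0.4736 -0.0248  0.11  ]
(366, 231) [ 0.4289 -0.1901  0.11  ]
(426, 210) [ 0.4716 -0.3045  0.11  ]
(174, 213) [0.4671 0.1907 0.046 ]
(227, 206) [0.4838 0.0829 0.046 ]
```

View pics/top0y.png

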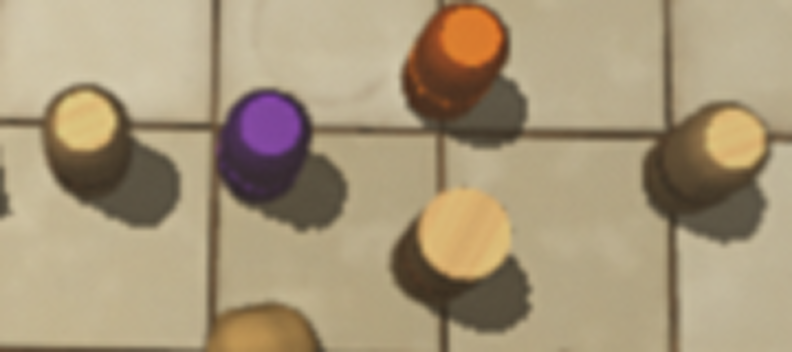

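View pics/top0z.png

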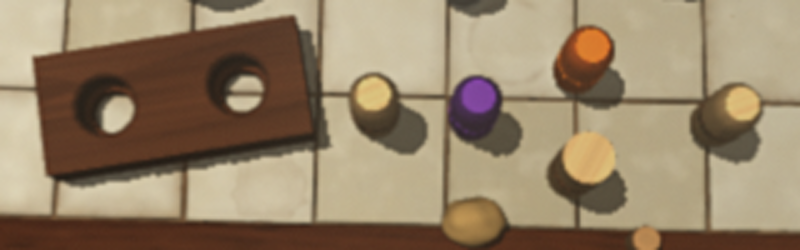

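The middle stick at (364,234) has a full-width disc for a top, so it is the square-ended one. The left (279,206) and right (426,210) sticks are chamfered. Now I'll measure more precisely.

```bash
cat > m.py <<'E'
from h import *
# rectify onto plane z: 0.5mm/px, x range .35-.60, y range -.36..+.30
def rect(c,z,x0,x1,y0,y1,s=.0005):
    xs=np.arange(x1,x0,-s); ys=np.arange(y1,y0,-s)
    X,Y=np.meshgrid(xs,ys,indexing="ij")
    P=np.stack([X,Y,np.full_like(X,z)],-1)
    uv=proj(c,P).astype(np.float32).reshape(X.shape+(2,))
    return cv2.remap(c["color"],uv,None,cv2.INTER_LINEAR)
E
python3 - <<'E'
from m import *
c=pickle.load(open("pics/top0.pkl","rb"))
im=rect(c,.046,.36,.6,.02,.27)
hsv=cv2.cvtColor(im,cv2.COLOR_RGB2HSV)
cv2.imwrite("pics/rackrect.png",im[:,:,::-1])
for (n,x,y) in [("L",.4736,-.0248),("S",.4289,-.1901),("R",.4716,-.3045)]:
    t=rect(c,.11,x-.04,x+.04,y-.04,y+.04)
    cv2.imwrite(f"pics/t{n}.png",t[:,:,::-1])
    g=cv2.GaussianBlur(t,(5,5),0); h=cv2.cvtColor(g,cv2.COLOR_RGB2HSV)
    ctr=g[75:85,75:85].reshape(-1,3).mean(0)
    # saturated & bright -> top facet
    m=((np.abs(g.astype(float)-ctr).sum(-1))<90).astype(np.uint8)
    k,lab,st,ce=cv2.connectedComponentsWithStats(m)
    l=lab[80,80]
    print(n,"diam mm",2*np.sqrt(st[l,4]/np.pi)*.5,"c",x+.04-ce[l][1]*.0005,y+.04-ce[l][0]*.0005,st[l],ctr)
E
```

```text
L diam mm 25.003212122944625 c 0.47150453156822814 -0.02440692464358452 [  55   59   51   50 1964] [218.09 189.2  122.57]
S diam mm 76.79198494270679 c 0.43400898197128357 -0.19162240095001618 [    0     3   161   157 18526] [213.21 172.45 110.69]
R diam mm 24.945857922495087 c 0.46962301790281336 -0.30547135549872123 [  58   59   49   50 1955] [217.04 185.21 120.05]
```

View pics/rackrect.png

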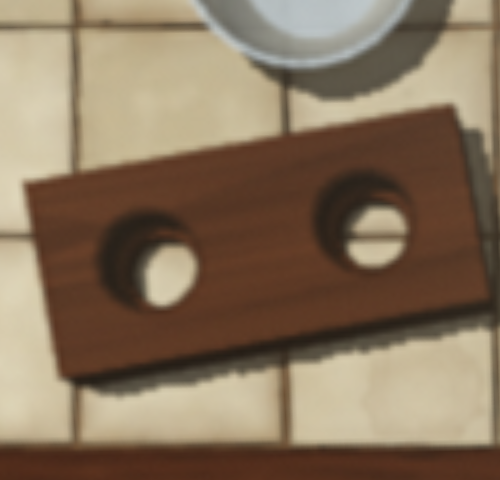

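```bash
cat > go.py <<'E'
import sys,numpy as np
from plant import r
from scipy.spatial.transform import Rotation as R
x,y,z,yaw=map(float,sys.argv[1:5])
s=r.get_state();p=s["tcp_pos"];Rc=R.from_euler("xyz",s["eef_rot"],degrees=True)
Rt=R.from_euler("xyz",[180,0,yaw],degrees=True)
print("t",s["time_s"],"pos",p.round(4),"rot",s["eef_rot"].round(2),"F",s["contact_force"].round(1),"w",round(s["gripper_width"],4))
print("shift",Rc.inv().apply(np.array([x,y,z])-p).round(4),"turn",(Rc.inv()*Rt).as_rotvec().round(4))
E
python3 go.py .4715 -.0244 .22 -95; python3 - <<'E'
from m import *
c=pickle.load(open("pics/top0.pkl","rb"))
for n,uv,z in [("purple",(320,209),.11),("orange",(367,187),.11),("salt",(317,152),.08),("jar",(404,137),.1),("bowlnear",(214,168),.05),("bowlnear",(230,165),.05)]: print(n,onplane(c,uv,z).round(3))
print(ray(c,(280,210))[0])
s=pickle.load(open("pics/scene0.pkl","rb"))
print(proj(s,[[.4715,-.0244,.11],[.4696,-.3055,.11],[.4697,.195,.046],[.4898,.0875,.046]]).round(1).tolist())
cv2.imwrite("pics/sz.png",cv2.resize(s["color"][150:290,150:350,::-1],None,fx=4,fy=4,interpolation=cv2.INTER_CUBIC))
E
```

```text
t 0.15 pos [ 0.2432 -0.6293  0.2258] rot [ 1.7992e+02 -1.0000e-02 -1.5887e+02] F [ 0.2  0.6 -0.4] w 0.0875
shift [-0.431   0.4819  0.0064] turn [ 1.3000e-03  6.0000e-04 -1.1148e+00]
purple [ 0.469 -0.103  0.11 ]
orange [ 0.514 -0.192  0.11 ]
salt [ 0.591 -0.097  0.08 ]
jar [ 0.619 -0.268  0.1  ]
bowlnear [0.562 0.113 0.05 ]
bowlnear [0.569 0.08  0.05 ]
[ 0.29236887 -0.049832    1.05254586]
[[276.6, 184.7], [362.3, 151.5], [195.7, 241.1], [232.9, 218.8]]
```

View pics/sz.png

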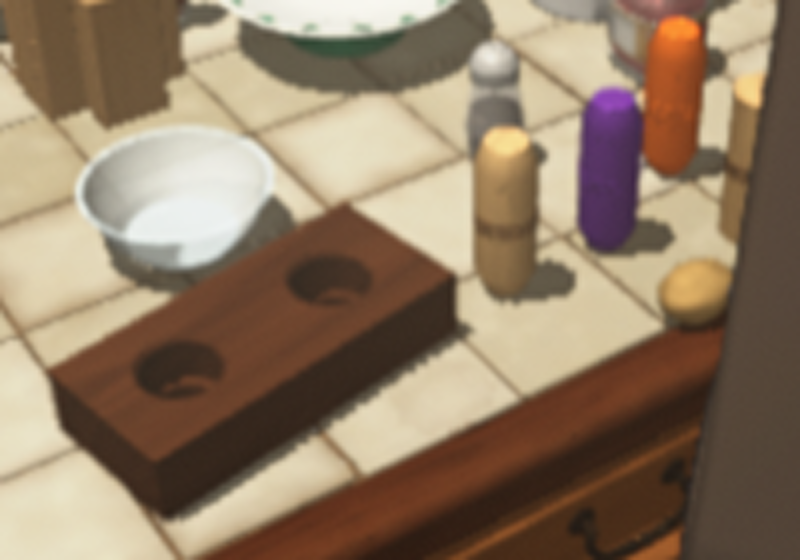

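The scene view agrees with the top-view fits: stick L's top is at about (276,184), and the holes are at (195,242) and (232,220), within about 1 px of the predictions. I'll move above L.

step_arm --increments '[[[-0.04,0.045,0],[0,0,-0.1],0],[[-0.08,0.09,0],[0,0,-0.2],0],[[-0.115,0.128,0],[0,0,-0.3],0],[[-0.15,0.167,0],[0,0,-0.4],0],[[-0.185,0.206,0],[0,0,-0.5],0],[[-0.22,0.245,0],[0,0,-0.6],0],[[-0.255,0.284,0],[0,0,-0.7],0],[[-0.29,0.323,0],[0,0,-0.8],0],[[-0.325,0.362,0],[0,0,-0.9],0],[[-0.36,0.401,0],[0,0,-1.0],0]]'

```text
time_s: 1.15
tcp_pos: [0.4209, -0.1602, 0.2268]
eef_rot: [-180.0, 0.0, -101.3]
contact_force: [2.0, -0.4, 0.6]
gripper_width: 0.0877
```

```bash
python3 go.py .4715 -.0244 .18 -95
```

```text
t 1.15 pos [ 0.4209 -0.1602  0.2268] rot [-1.7996e+02  1.0000e-02 -1.0134e+02] F [ 2.  -0.4  0.6] w 0.0877
shift [-0.143  -0.0229  0.0469] turn [-0.0007  0.0002 -0.1106]
```

step_arm --increments '[[[0,0,0],[0,0,-0.1],0],[[0,0,0],[0,0,-0.1],0]]'

```text
time_s: 1.35
tcp_pos: [0.4212, -0.1606, 0.2266]
eef_rot: [-180.0, 0.0, -95.5]
contact_force: [-1.2, -0.5, 0.0]
gripper_width: 0.0874
```

```bash
python3 go.py .4715 -.0244 .15 -95
```

```text
t 1.35 pos [ 0.4212 -0.1606  0.2266] rot [-1.800e+02  1.000e-02 -9.555e+01] F [-1.2 -0.5  0. ] w 0.0874
shift [-0.1404 -0.0369  0.0766] turn [-0.      0.0001 -0.0095]
```

step_arm --increments '[[[-0.04,-0.01,0],[0,0,-0.01],0],[[-0.08,-0.02,0.01],[0,0,-0.01],0],[[-0.12,-0.032,0.03],[0,0,-0.01],0],[[-0.1404,-0.0369,0.06],[0,0,-0.01],0],[[-0.1404,-0.0369,0.0766],[0,0,-0.01],0],[[-0.1404,-0.0369,0.0766],[0,0,-0.01],0]]'

```text
time_s: 1.95
tcp_pos: [0.47, -0.0272, 0.1475]
eef_rot: [179.7, -0.1, -95.5]
contact_force: [-0.5, -0.3, -0.4]
gripper_width: 0.0878
```

```bash
python3 go.py .4715 -.0244 .062 -95; python3 - <<'E'
from plant import r
import cv2,pickle
c=r.capture("top"); cv2.imwrite("pics/t1.png",c["color"][100:300,130:450,::-1])
c=r.capture("wrist"); cv2.imwrite("pics/w1.png",c["color"][:,:,::-1])
E
```

```text
t 1.95 pos [ 0.47   -0.0272  0.1475] rot [ 1.7971e+02 -1.1000e-01 -9.5480e+01] F [-0.5 -0.3 -0.4] w 0.0878
shift [-0.0031 -0.0017  0.0855] turn [ 0.005  -0.0018 -0.0084]
```

View pics/w1.png

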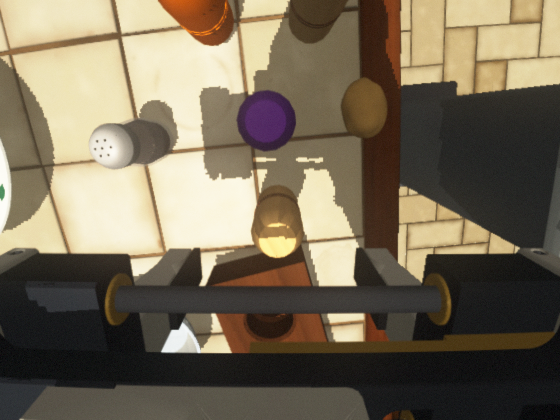

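The wrist view shows stick L centred between the jaws, with its top at about (278,240) and the fingers at ±85 px around column 277. I'll descend and grip.

step_arm --increments '[[[-0.003,-0.0017,0.02],[0,0,0],0],[[-0.003,-0.0017,0.045],[0,0,0],0],[[-0.003,-0.0017,0.07],[0,0,0],0],[[-0.003,-0.0017,0.0855],[0,0,0],0],[[-0.003,-0.0017,0.0855],[0,0,0],0],[[-0.003,-0.0017,0.0855],[0,0,0],0.65],[[-0.003,-0.0017,0.0855],[0,0,0],0.65],[[-0.003,-0.0017,0.0855],[0,0,0],0.65],[[-0.003,-0.0017,0.0855],[0,0,0],0.65],[[-0.003,-0.0017,0.0855],[0,0,0],0.65]]' --force 20

```text
time_s: 3.05
tcp_pos: [0.474, -0.0233, 0.0649]
eef_rot: [-180.0, 0.0, -95.3]
contact_force: [0.7, 0.4, 0.2]
gripper_width: 0.0532
```

step_arm --increments '[[[0,0,0],[0,0,0],0.65],[[0,0,0],[0,0,0],0.65],[[0,0,-0.015],[0,0,0],0.65],[[0,0,-0.04],[0,0,0],0.65],[[0,0,-0.065],[0,0,0],0.65],[[0,0,-0.085],[0,0,0],0.65],[[0,0,-0.085],[0,0,0],0.65]]' --force 20

```text
time_s: 3.75
tcp_pos: [0.4753, -0.023, 0.152]
eef_rot: [-179.7, 0.1, -95.2]
contact_force: [0.8, 0.5, -1.5]
gripper_width: 0.0395
```

```bash
python3 go.py .4697 .195 .15 -79.5; python3 - <<'E'
from plant import r
import cv2,pickle
c=r.capture("scene"); cv2.imwrite("pics/s2.png",c["color"][:,:,::-1])
c=r.capture("wrist"); cv2.imwrite("pics/w2.png",c["color"][:,:,::-1])
E
```

```text
t 3.75 pos [ 0.4753 -0.023   0.152 ] rot [-1.7975e+02  9.0000e-02 -9.5240e+01] F [ 0.8  0.5 -1.5] w 0.0395
shift [-0.2165  0.0255  0.0022] turn [-0.0046  0.0009 -0.2747]
```

View pics/s2.png

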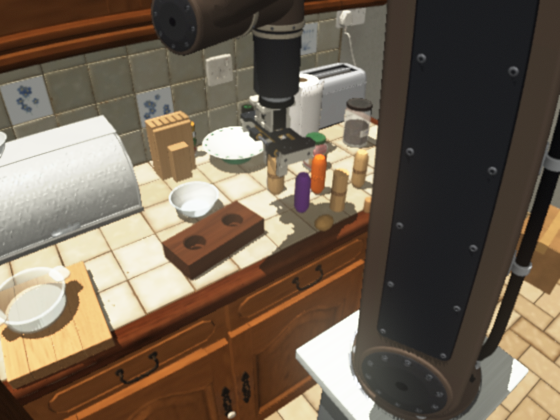

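View pics/w2.png

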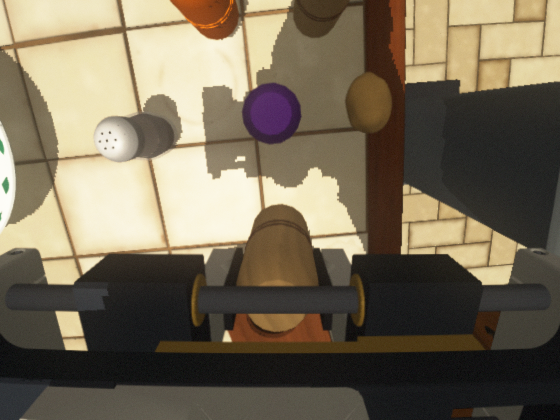

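Stick L is held: the opening is 39.5 mm, and the wrist view shows it clear of the table between the pads. I'll carry it over the far hole.

step_arm --increments '[[[-0.02,0.0025,0],[0,0,-0.03],0.65],[[-0.05,0.006,0],[0,0,-0.07],0.65],[[-0.085,0.01,0],[0,0,-0.12],0.65],[[-0.12,0.014,0],[0,0,-0.17],0.65],[[-0.155,0.018,0],[0,0,-0.22],0.65],[[-0.19,0.022,0],[0,0,-0.27],0.65],[[-0.21,0.0245,0],[0,0,-0.275],0.65],[[-0.2165,0.0255,0],[0,0,-0.275],0.65],[[-0.2165,0.0255,0],[0,0,-0.275],0.65],[[-0.2165,0.0255,0],[0,0,-0.275],0.65]]' --force 20

```text
time_s: 4.85
tcp_pos: [0.4677, 0.1936, 0.1486]
eef_rot: [179.9, -0.0, -79.5]
contact_force: [0.3, -0.6, -1.3]
gripper_width: 0.0398
```

```bash
python3 go.py .4697 .195 .115 -79.5;python3 go.py .4697 .195 .115 -79.5; python3 - <<'E'
from plant import r
import cv2,pickle
c=r.capture("top"); cv2.imwrite("pics/t3.png",c["color"][:,:,::-1])
c=r.capture("scene"); cv2.imwrite("pics/s3.png",cv2.resize(c["color"][130:290,100:350,::-1],None,fx=3,fy=3)); pickle.dump(c,open("pics/s3.pkl","wb"))
c=r.capture("wrist"); cv2.imwrite("pics/w3.png",c["color"][:,:,::-1])
E
python3 go.py .4697 .195 .115 -79.5
```

```text
t 4.85 pos [0.4677 0.1936 0.1486] rot [ 1.7991e+02 -5.0000e-02 -7.9540e+01] F [ 0.3 -0.6 -1.3] w 0.0398
shift [-0.001  -0.0023  0.0336] turn [ 0.0016 -0.0009 -0.0006]
t 4.85 pos [0.4677 0.1936 0.1486] rot [ 1.7991e+02 -5.0000e-02 -7.9540e+01] F [ 0.3 -0.6 -1.3] w 0.0398
shift [-0.001  -0.0023  0.0336] turn [ 0.0016 -0.0009 -0.0006]
t 5.0 pos [0.4681 0.1935 0.1493] rot [ 1.7998e+02 -1.0000e-02 -7.9580e+01] F [ 0.  -0.4 -0.6] w 0.0394
shift [-0.0012 -0.0018  0.0343] turn [ 0.0003 -0.0002 -0.0014]
```

View pics/s3.png

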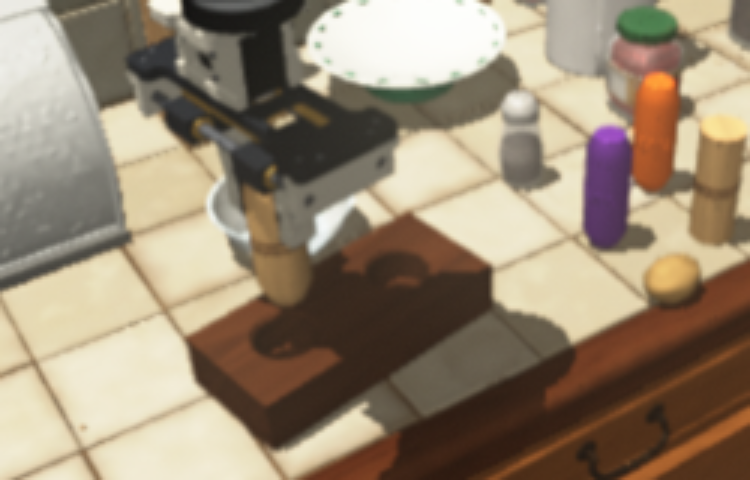

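View pics/w3.png

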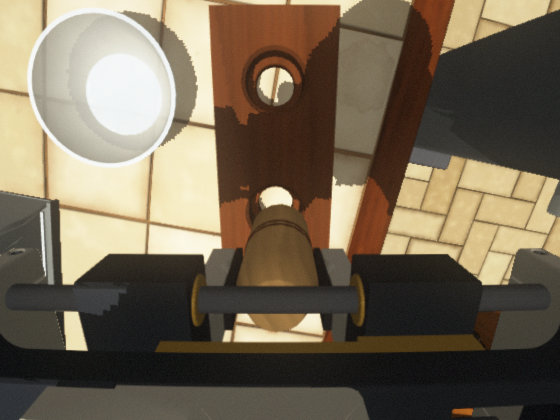

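View pics/t3.png

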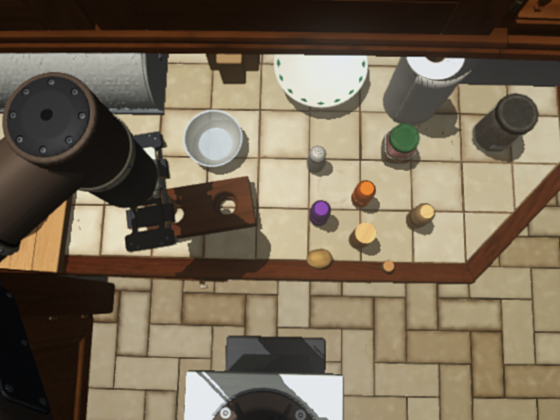

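```bash
python3 - <<'E'
from h import *
c=pickle.load(open("pics/s3.pkl","rb"))
print(proj(c,[[.469,.194,.085],[.469,.194,.046],[.4697,.195,.046]]))
im=cv2.imread("pics/w3.png")
cv2.imwrite("pics/w3z.png",cv2.resize(im[40:340,190:370],None,fx=2,fy=2,interpolation=cv2.INTER_CUBIC))
E
```

```text
[[194.31103567 227.63966369]
 [196.2741383  241.05646909]
 [195.72523656 241.05204244]]
```

View pics/w3z.png

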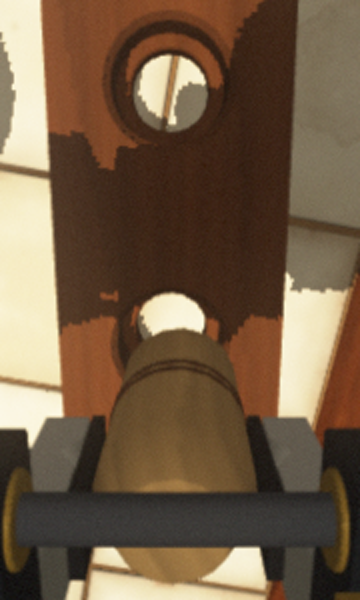

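The wrist view shows hole 1 about 1 px left of the tool axis and the foot about 1.5 px right, so a 2 mm shift along −y. That matches the encoder estimate. I'll insert.

step_arm --increments '[[[-0.001,-0.002,0],[0,0,0],0.65],[[-0.001,-0.002,0.015],[0,0,0],0.65],[[-0.001,-0.002,0.03],[0,0,0],0.65],[[-0.001,-0.002,0.04],[0,0,0],0.65],[[-0.001,-0.002,0.05],[0,0,0],0.65],[[-0.001,-0.002,0.06],[0,0,0],0.65],[[-0.001,-0.002,0.068],[0,0,0],0.65],[[-0.001,-0.002,0.068],[0,0,0],0.65]]' --force 20

```text
time_s: 5.8
tcp_pos: [0.4694, 0.1954, 0.0803]
eef_rot: [179.9, -0.1, -79.5]
contact_force: [-0.3, 0.1, -1.6]
gripper_width: 0.0395
```

```bash
python3 go.py .4697 .195 .07 -79.5;python3 - <<'E'
from plant import r
import cv2,pickle
c=r.capture("scene"); cv2.imwrite("pics/s4.png",cv2.resize(c["color"][130:290,100:350,::-1],None,fx=3,fy=3))
E
```

```text
t 5.8 pos [0.4694 0.1954 0.0803] rot [ 1.799e+02 -6.000e-02 -7.953e+01] F [-0.3  0.1 -1.6] w 0.0395
shift [ 0.0004 -0.0002  0.0103] turn [ 0.0017 -0.001  -0.0005]
```

View pics/s4.png

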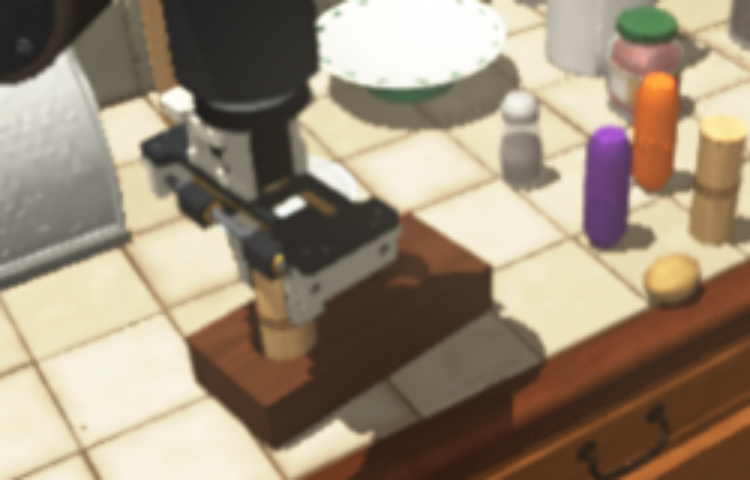

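The stick is inside the hole with no resistance. I'll lower 9 mm more, then check the force.

step_arm --increments '[[[0,0,0.004],[0,0,0],0.65],[[0,0,0.008],[0,0,0],0.65],[[0,0,0.009],[0,0,0],0.65]]' --force 20

```text
time_s: 6.15
tcp_pos: [0.4704, 0.1963, 0.0725]
eef_rot: [-179.9, 0.0, -79.5]
contact_force: [0.7, 1.3, -0.1]
gripper_width: 0.0395
```

Next I'll release to about 62 mm and rise.

step_arm --increments '[[[0,0,0],[0,0,0],0.3],[[0,0,0],[0,0,0],0.3],[[0,0,0],[0,0,0],0.3],[[0,0,0],[0,0,0],0.3],[[0,0,0],[0,0,0],0.3],[[0,0,-0.02],[0,0,0],0.3],[[0,0,-0.05],[0,0,0],0.3],[[0,0,-0.09],[0,0,0],0.1],[[0,0,-0.13],[0,0,0],0],[[0,0,-0.15],[0,0,0],0]]'

```text
time_s: 7.15
tcp_pos: [0.4711, 0.1965, 0.2263]
eef_rot: [-179.8, 0.1, -79.5]
contact_force: [0.7, 0.9, -0.3]
gripper_width: 0.0801
```

```bash
python3 go.py .4696 -.3055 .22 -95;python3 - <<'E'
from plant import r
import cv2,pickle
c=r.capture("scene"); cv2.imwrite("pics/s5.png",cv2.resize(c["color"][130:290,100:350,::-1],None,fx=3,fy=3))
E
```

```text
t 7.15 pos [0.4711 0.1965 0.2263] rot [-1.7975e+02  1.1000e-01 -7.9490e+01] F [ 0.7  0.9 -0.3] w 0.0801
shift [0.4933 0.0931 0.0049] turn [-0.0041  0.0025  0.2707]
```

View pics/s5.png

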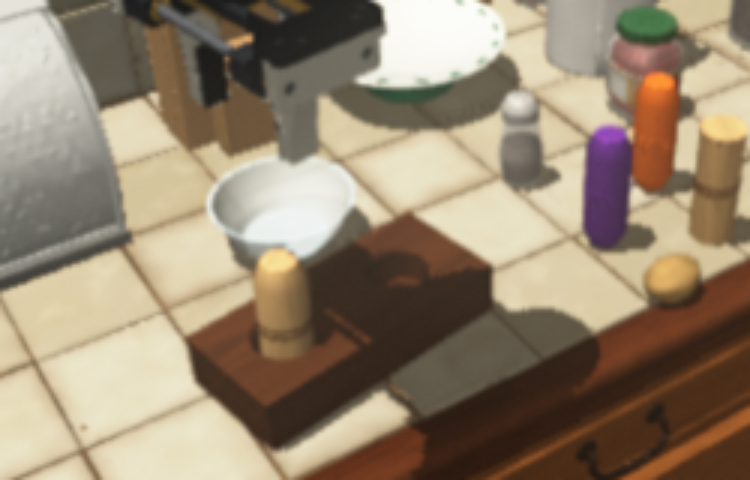

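Stick L stands upright in hole 1, its top at about (277,257) in the zoom. I'll go to stick R.

step_arm --increments '[[[0.045,0.009,0],[0,0,0.03],0],[[0.09,0.017,0],[0,0,0.06],0],[[0.135,0.026,0],[0,0,0.09],0],[[0.18,0.034,0],[0,0,0.12],0],[[0.225,0.043,0],[0,0,0.15],0],[[0.27,0.051,0],[0,0,0.18],0],[[0.315,0.06,0],[0,0,0.21],0],[[0.36,0.068,0],[0,0,0.24],0],[[0.405,0.077,0],[0,0,0.27],0],[[0.45,0.085,0],[0,0,0.27],0]]'

```text
time_s: 8.2
tcp_pos: [0.4678, -0.264, 0.2224]
eef_rot: [-180.0, 0.0, -95.0]
contact_force: [1.5, -0.1, -0.1]
gripper_width: 0.088
```

step_arm --increments '[[[0.03,0.016,0.02],[0,0,0],0],[[0.043,0.016,0.05],[0,0,0],0],[[0.043,0.016,0.07],[0,0,0],0],[[0.043,0.016,0.07],[0,0,0],0],[[0.043,0.016,0.07],[0,0,0],0]]'

```text
time_s: 8.7
tcp_pos: [0.4487, -0.3036, 0.1527]
eef_rot: [180.0, -0.0, -95.0]
contact_force: [0.3, 0.6, 0.6]
gripper_width: 0.0874
```

```bash
python3 go.py .4696 -.3055 .064 -95;python3 - <<'E'
from plant import r
import cv2,pickle
c=r.capture("top"); cv2.imwrite("pics/t6.png",c["color"][:,:,::-1]); pickle.dump(c,open("pics/t6.pkl","wb"))
c=r.capture("wrist"); cv2.imwrite("pics/w6.png",c["color"][:,:,::-1])
E
```

```text
t 8.7 pos [ 0.4487 -0.3036  0.1527] rot [ 1.7996e+02 -1.0000e-02 -9.4970e+01] F [0.3 0.6 0.6] w 0.0874
shift [ 0.     -0.0211  0.0887] turn [ 0.0007 -0.0003  0.0005]
```

View pics/w6.png

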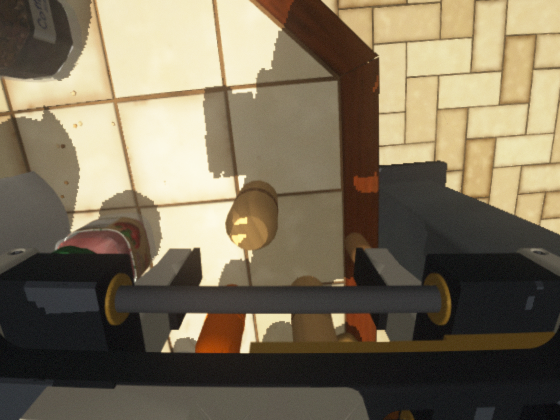

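View pics/t6.png

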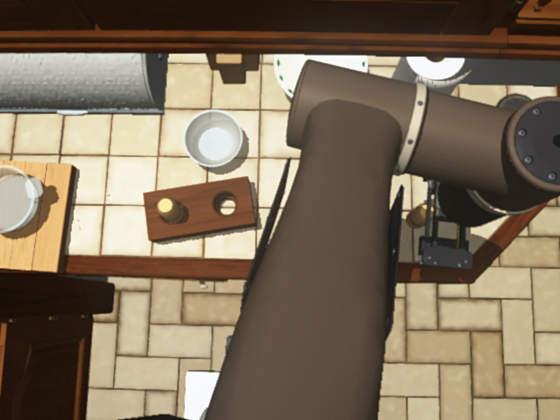

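My earlier y correction had the wrong sign, and the wrist view confirms it: the stick top at about (256,235) is off centre. I'll correct and look again.

step_arm --increments '[[[0,-0.01,0],[0,0,0],0],[[0,-0.019,0],[0,0,0],0],[[0,-0.019,0],[0,0,0],0],[[0,-0.019,0],[0,0,0],0]]'

```text
time_s: 9.2
tcp_pos: [0.468, -0.305, 0.1524]
eef_rot: [180.0, 0.0, -95.0]
contact_force: [0.1, 0.4, -0.9]
gripper_width: 0.0875
```

```bash
python3 go.py .4696 -.3055 .064 -95;python3 - <<'E'
from plant import r
import cv2,pickle
c=r.capture("wrist"); cv2.imwrite("pics/w7.png",cv2.resize(c["color"][140:340,160:400,::-1],None,fx=3,fy=3))
E
python3 go.py .4696 -.3055 .064 -95
```

```text
t 9.2 pos [ 0.468  -0.305   0.1524] rot [ 1.7999e+02  1.0000e-02 -9.4960e+01] F [ 0.1  0.4 -0.9] w 0.0875
shift [ 0.0004 -0.0017  0.0884] turn [0.0001 0.0001 0.0007]
t 9.25 pos [ 0.4676 -0.305   0.1524] rot [ 1.7998e+02  1.0000e-02 -9.4970e+01] F [-0.2 -0.7  0.5] w 0.0877
shift [ 0.0003 -0.002   0.0884] turn [0.0003 0.0001 0.0005]
```

View pics/w7.png

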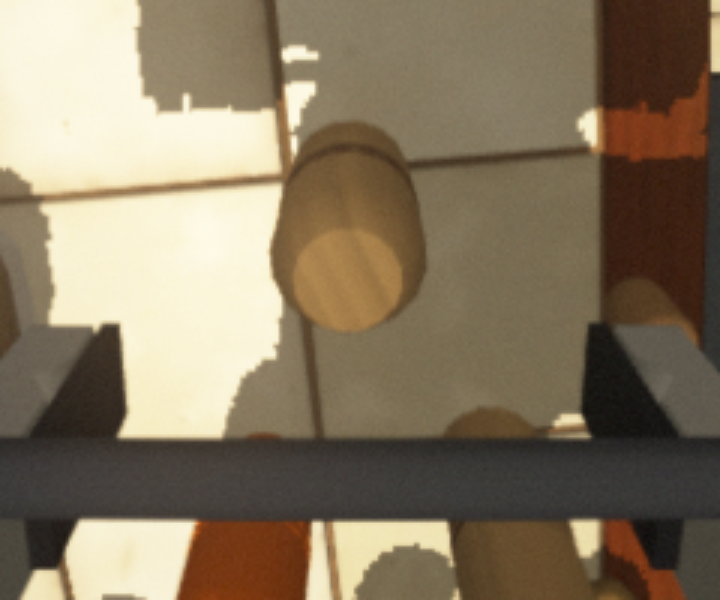

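Stick R is now centred, with its top facet at about (276,233) px. I'll descend, grip and lift.

step_arm --increments '[[[0.001,-0.001,0.02],[0,0,0],0],[[0.001,-0.001,0.045],[0,0,0],0],[[0.001,-0.001,0.07],[0,0,0],0],[[0.001,-0.001,0.088],[0,0,0],0],[[0.001,-0.001,0.088],[0,0,0],0],[[0.001,-0.001,0.088],[0,0,0],0.65],[[0.001,-0.001,0.088],[0,0,0],0.65],[[0.001,-0.001,0.088],[0,0,0],0.65],[[0.001,-0.001,0.088],[0,0,0],0.65],[[0.001,-0.001,0.088],[0,0,0],0.65]]' --force 20

```text
time_s: 10.25
tcp_pos: [0.4687, -0.3063, 0.065]
eef_rot: [-179.9, -0.0, -95.0]
contact_force: [-0.2, -0.3, 0.7]
gripper_width: 0.0533
```

step_arm --increments '[[[0,0,0],[0,0,0],0.65],[[0,0,0],[0,0,0],0.65],[[0,0,0],[0,0,0],0.65],[[0,0,-0.015],[0,0,0],0.65],[[0,0,-0.04],[0,0,0],0.65],[[0,0,-0.075],[0,0,0],0.65],[[0,0,-0.11],[0,0,0],0.65],[[0,0,-0.145],[0,0,0],0.65],[[0,0,-0.16],[0,0,0],0.65],[[0,0,-0.16],[0,0,0],0.65]]' --force 20

```text
time_s: 11.25
tcp_pos: [0.4696, -0.3067, 0.227]
eef_rot: [-179.7, -0.1, -95.0]
contact_force: [0.1, 0.0, -1.2]
gripper_width: 0.0393
```

```bash
python3 go.py .4898 .0875 .225 -79.5;python3 - <<'E'
from plant import r
import cv2,pickle
c=r.capture("scene"); cv2.imwrite("pics/s8.png",cv2.resize(c["color"][70:290,130:430,::-1],None,fx=2.6,fy=2.6))
E
```

```text
t 11.25 pos [ 0.4696 -0.3067  0.227 ] rot [-1.7974e+02 -6.0000e-02 -9.4980e+01] F [ 0.1  0.  -1.2] w 0.0393
shift [-0.3945  0.0141  0.0016] turn [-0.0043 -0.0016 -0.2701]
```

View pics/s8.png

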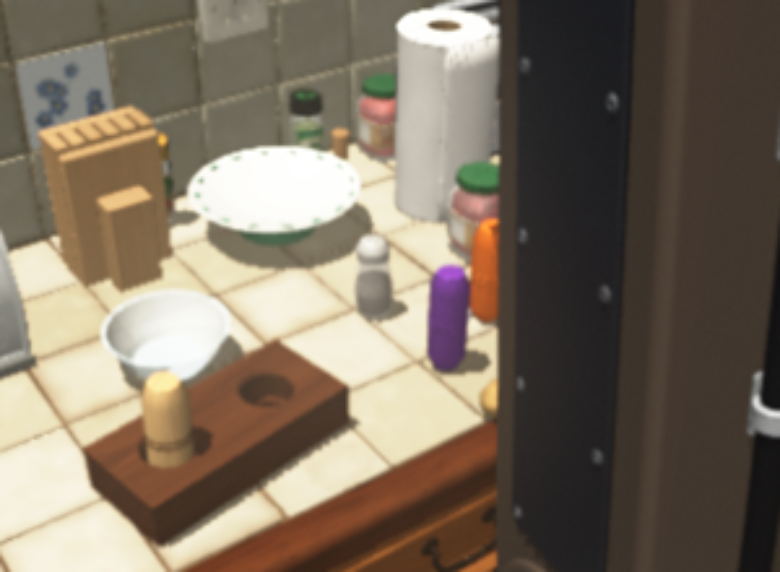

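The grip is good at 39.3 mm, and the foot is about 0.16 m up, clear of everything in the way. I'll carry R to hole 2.

step_arm --increments '[[[-0.025,0.001,0],[0,0,-0.02],0.65],[[-0.065,0.002,0],[0,0,-0.05],0.65],[[-0.105,0.004,0],[0,0,-0.08],0.65],[[-0.145,0.005,0],[0,0,-0.11],0.65],[[-0.185,0.007,0],[0,0,-0.14],0.65],[[-0.225,0.008,0],[0,0,-0.17],0.65],[[-0.265,0.01,0],[0,0,-0.2],0.65],[[-0.305,0.011,0],[0,0,-0.23],0.65],[[-0.345,0.013,0],[0,0,-0.26],0.65],[[-0.375,0.014,0],[0,0,-0.27],0.65]]' --force 20

```text
time_s: 12.3
tcp_pos: [0.4861, 0.0704, 0.2228]
eef_rot: [179.9, -0.0, -79.4]
contact_force: [-0.1, -0.4, -2.3]
gripper_width: 0.0392
```

step_arm --increments '[[[-0.02,-0.005,0],[0,0,0],0.65],[[-0.02,-0.005,0.03],[0,0,0],0.65],[[-0.02,-0.005,0.06],[0,0,0],0.65],[[-0.02,-0.005,0.07],[0,0,0],0.65],[[-0.02,-0.005,0.07],[0,0,0],0.65],[[-0.02,-0.005,0.07],[0,0,0],0.65]]' --force 20

```text
time_s: 12.9
tcp_pos: [0.4888, 0.089, 0.1549]
eef_rot: [-180.0, -0.0, -79.5]
contact_force: [0.5, 0.9, -0.9]
gripper_width: 0.0393
```

```bash
python3 go.py .4898 .0875 .07 -79.5;python3 - <<'E'
from plant import r
import cv2,pickle
c=r.capture("scene"); cv2.imwrite("pics/s9.png",cv2.resize(c["color"][130:290,100:350,::-1],None,fx=3,fy=3))
c=r.capture("wrist"); cv2.imwrite("pics/w9.png",cv2.resize(c["color"][40:340,140:420,::-1],None,fx=2,fy=2))
E
python3 go.py .4898 .0875 .07 -79.5
```

```text
t 12.9 pos [0.4888 0.089  0.1549] rot [-1.800e+02 -3.000e-02 -7.951e+01] F [ 0.5  0.9 -0.9] w 0.0393
shift [ 0.0016 -0.0007  0.0849] turn [-0.     -0.0005 -0.0003]
t 13.0 pos [0.4892 0.0893 0.1557] rot [-1.7989e+02  2.0000e-02 -7.9520e+01] F [-0.3 -0.2 -0.9] w 0.0393
shift [ 0.0019 -0.0001  0.0856] turn [-0.0019  0.0004 -0.0004]
```

View pics/w9.png

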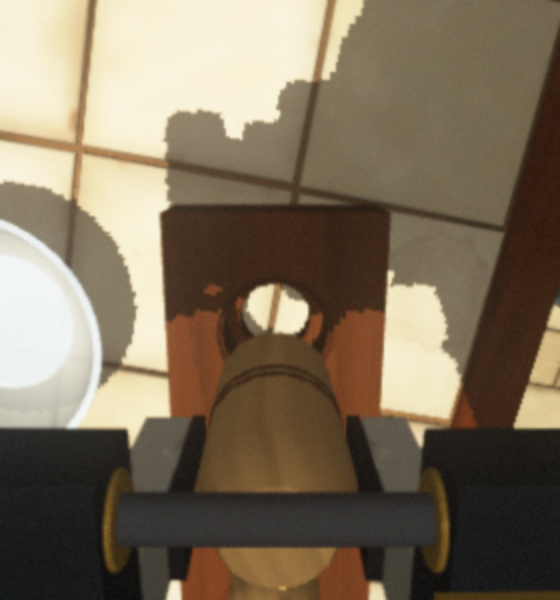

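View pics/s9.png

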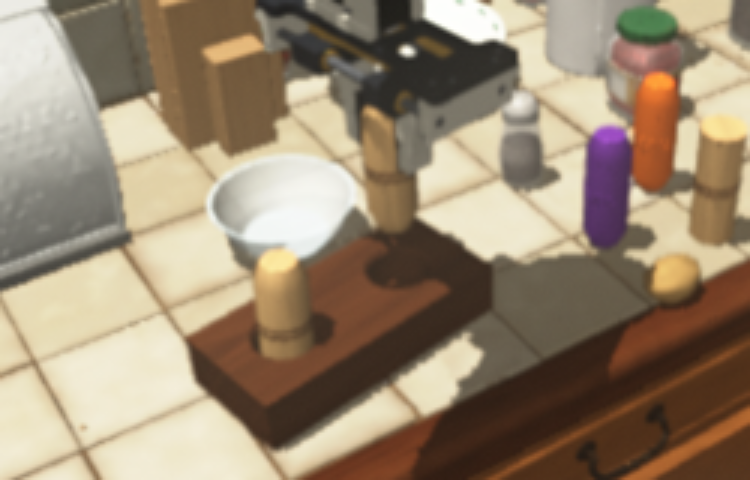

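Foot, hole and rack centreline all line up at column ≈275 in the zoomed wrist view. I'll insert.

step_arm --increments '[[[0.0015,0,0.015],[0,0,0],0.65],[[0.0015,0,0.03],[0,0,0],0.65],[[0.0015,0,0.042],[0,0,0],0.65],[[0.0015,0,0.052],[0,0,0],0.65],[[0.0015,0,0.062],[0,0,0],0.65],[[0.0015,0,0.072],[0,0,0],0.65],[[0.0015,0,0.078],[0,0,0],0.65],[[0.0015,0,0.082],[0,0,0],0.65],[[0.0015,0,0.082],[0,0,0],0.65]]' --force 20

```text
time_s: 13.9
tcp_pos: [0.4887, 0.0877, 0.0721]
eef_rot: [180.0, -0.0, -79.5]
contact_force: [0.3, 0.1, -1.5]
gripper_width: 0.0398
```

No resistance, so I'll release, rise and move aside for the check.

step_arm --increments '[[[0,0,0],[0,0,0],0.3],[[0,0,0],[0,0,0],0.3],[[0,0,0],[0,0,0],0.3],[[0,0,0],[0,0,0],0.3],[[0,0,0],[0,0,0],0.3],[[0,0,-0.02],[0,0,0],0.3],[[0,0,-0.05],[0,0,0],0.3],[[0,0,-0.09],[0,0,0],0.3],[[0,0,-0.13],[0,0,0],0.3],[[0,0,-0.15],[0,0,0],0.3]]'

```text
time_s: 14.9
tcp_pos: [0.4899, 0.088, 0.2263]
eef_rot: [-179.7, 0.1, -79.5]
contact_force: [0.8, 1.0, -0.3]
gripper_width: 0.0614
```

step_arm --increments '[[[0.04,0,0],[0,0,0],0.3],[[0.085,0.01,0],[0,0,0],0.3],[[0.13,0.015,0],[0,0,0],0.3],[[0.175,0.02,0],[0,0,0],0.3],[[0.22,0.03,0],[0,0,0],0.3],[[0.265,0.03,0],[0,0,0],0.3],[[0.31,0.04,0],[0,0,0],0.3],[[0.35,0.05,0],[0,0,0],0.3],[[0.39,0.06,0],[0,0,0],0.3],[[0.39,0.06,0],[0,0,0],0.3]]'

```text
time_s: 15.9
tcp_pos: [0.4993, -0.3107, 0.2218]
eef_rot: [179.9, -0.0, -79.8]
contact_force: [0.6, 0.8, 0.3]
gripper_width: 0.0614
```

```bash
python3 - <<'E'
from m import *
from plant import r
c=r.capture("top"); cv2.imwrite("pics/t10.png",c["color"][:,:,::-1]); pickle.dump(c,open("pics/t10.pkl","wb"))
s=r.capture("scene"); cv2.imwrite("pics/s10.png",cv2.resize(s["color"][130:290,100:350,::-1],None,fx=3,fy=3)); pickle.dump(s,open("pics/s10.pkl","wb"))
for n,x,y in [("1",.4697,.195),("2",.4898,.0875)]:
    t=rect(c,.115,x-.04,x+.04,y-.04,y+.04); g=cv2.GaussianBlur(t,(5,5),0)
    m=((np.abs(g.astype(float)-[217,187,121]).sum(-1))<90).astype(np.uint8)
    k,lab,st,ce=cv2.connectedComponentsWithStats(m)
    l=lab[80,80]; print(n,l,2*np.sqrt(st[l,4]/np.pi)*.5,"c",x+.04-ce[l][1]*.0005,y+.04-ce[l][0]*.0005)
    for z in (.115,.121,.126): print(z,(proj(s,[[x,y,z]])[0]-[100,130])*3)
E
```

```text
1 0 87.50396740806147 c 0.46874892953647895 0.19443882768655169
0.115 [276.50579522 260.4217863 ]
0.121 [275.54003257 253.75881982]
0.126 [274.73047855 248.16313256]
2 0 88.24293028744043 c 0.4888498507950783 0.08726192617422229
0.115 [394.0360091  195.28396122]
0.121 [393.60384252 188.79569784]
0.126 [393.24187151 183.35034534]
```

View pics/s10.png

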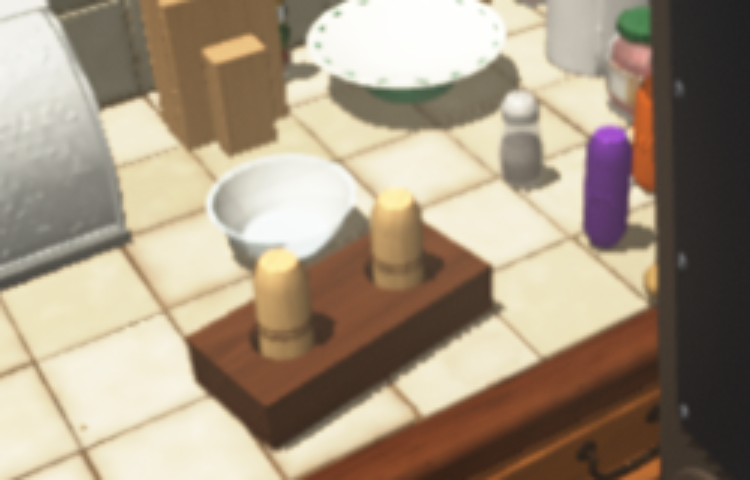

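View pics/t10.png

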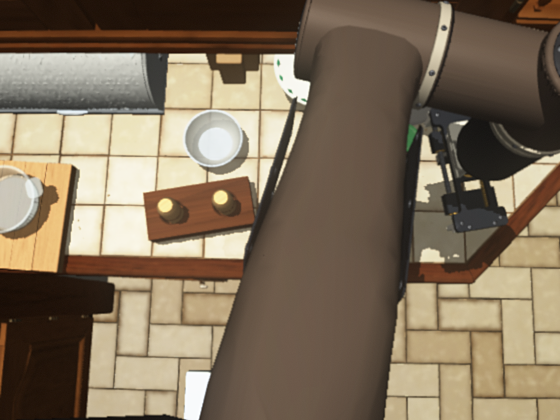

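Both sticks appear seated; their top facets at about (278,260) and (396,197) match the z = 0.115 prediction. I'll triangulate the facets to confirm the height.

```bash
python3 - <<'E'
from h import *
c=pickle.load(open("pics/t10.pkl","rb"));s=pickle.load(open("pics/s10.pkl","rb"))
def facet(c,P):
    u=proj(c,[P])[0]; x,y=np.round(u).astype(int); k=12
    g=cv2.resize(c["color"][y-k:y+k+1,x-k:x+k+1],None,fx=8,fy=8,interpolation=cv2.INTER_CUBIC).astype(float)
    R=g[:,:,0]; b=g[:,:,2]
    ref=g[92:108,92:108].reshape(-1,3).mean(0)
    m=((R>ref[0]-25)&(b<165)&(R-b>45)).astype(np.uint8)
    m=cv2.morphologyEx(m,cv2.MORPH_OPEN,np.ones((9,9)))
    n,l,st,ce=cv2.connectedComponentsWithStats(m)
    i=l[100,100]
    return u,np.array([x-k,y-k])+(ce[i]+.5)/8-.5,st[i]/8.,ref
for P in [(.4697,.195,.115),(.4898,.0875,.115)]:
    a=facet(c,P);b=facet(s,P)
    print(a,b)
    o1,d1=ray(c,a[1]);o2,d2=ray(s,b[1])
    A=np.stack([d1,-d2],1);t=np.linalg.lstsq(A,o2-o1,rcond=None)[0]
    p,q=o1+d1*t[0],o2+d2*t[1]; print("pt",(p+q)/2,"gap",np.linalg.norm(p-q))
E
```

```text
(array([163.67448906, 205.24384962]), array([163.98876985, 205.03156983]), array([   0.  ,    0.  ,   25.  ,   25.  , 4958.75]), array([250.       , 239.4921875, 172.28125  ])) (array([192.16859841, 216.8072621 ]), array([192.11353182, 216.78136566]), array([   0.   ,    0.   ,   25.   ,   25.   , 4694.375]), array([252.9609375, 238.6015625, 171.4453125]))
pt [0.47032952 0.19470503 0.11445815] gap 0.00033411314268666747
(array([220.24661625, 195.99124311]), array([219.97685459, 195.92538892]), array([   0.  ,    0.  ,   25.  ,   25.  , 4861.25]), array([249.        , 238.25      , 169.94140625])) (array([231.34533637, 195.09465374]), array([231.09936738, 194.81170066]), array([   0.   ,    0.   ,   25.   ,   25.   , 4789.125]), array([253.        , 239.86328125, 174.109375  ]))
pt [0.48978688 0.0879666  0.11595731] gap 0.00021543853173062847
```

That segmentation grabbed background, so the result isn't valid. I'll zoom in and pick the facets properly.

```bash
python3 - <<'E'
from h import *
c=pickle.load(open("pics/t10.pkl","rb"));s=pickle.load(open("pics/s10.pkl","rb"))
a=cv2.resize(c["color"][170:250,130:270,::-1],None,fx=5,fy=5,interpolation=cv2.INTER_CUBIC)
b=cv2.resize(s["color"][180:280,160:280,::-1],None,fx=5,fy=5,interpolation=cv2.INTER_CUBIC)
cv2.imwrite("pics/ta.png",a);cv2.imwrite("pics/sb.png",b)
E
```

```text
(no output)
```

View pics/ta.png

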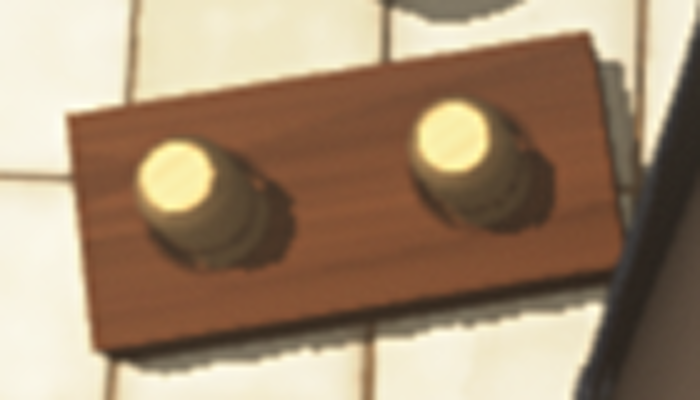

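View pics/sb.png

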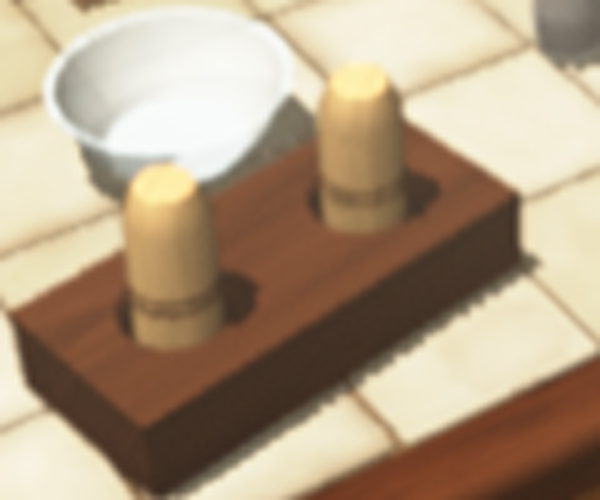

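```bash
python3 - <<'E'
from h import *
c=pickle.load(open("pics/t10.pkl","rb"));s=pickle.load(open("pics/s10.pkl","rb"))
for a,b in [((164.8,204.8),(192.6,216.6)),((220.2,196.8),(232,195.8))]:
    o1,d1=ray(c,a);o2,d2=ray(s,b)
    t=np.linalg.lstsq(np.stack([d1,-d2],1),o2-o1,rcond=None)[0]
    p,q=o1+d1*t[0],o2+d2*t[1]; print("pt",((p+q)/2).round(4),"gap",np.linalg.norm(p-q).round(4))
from plant import r
print(r.get_state()["tcp_pos"])
E
```

```text
pt [0.4709 0.1933 0.1139] gap 0.0004
pt [0.4881 0.0873 0.1141] gap 0.0009
[ 0.50004669 -0.3076102   0.22201214]
```

step_arm --increments '[[[0.03,0.03,-0.02],[0,0,0],0.3],[[0.07,0.06,-0.02],[0,0,0],0.3],[[0.11,0.09,-0.02],[0,0,0],0.3],[[0.15,0.12,-0.02],[0,0,0],0.3],[[0.19,0.15,-0.02],[0,0,0],0.3],[[0.23,0.18,-0.02],[0,0,0],0.3],[[0.26,0.2,-0.02],[0,0,0],0.3],[[0.26,0.2,-0.02],[0,0,0],0.3]]'

```text
time_s: 16.8
tcp_pos: [0.3499, -0.6011, 0.2414]
eef_rot: [179.9, 0.0, -79.7]
contact_force: [0.7, 0.1, -0.3]
gripper_width: 0.0611
```

```bash
python3 - <<'E'
from h import *
from plant import r
c=r.capture("top"); cv2.imwrite("pics/t11.png",c["color"][:,:,::-1])
s=r.get_state(); print(s["time_s"],s["contact_force"],s["tcp_pos"])
E
```

```text
16.85 [ 0.31081481  0.56560361 -0.41431423] [ 0.35085707 -0.59944629  0.24157288]
```

View pics/t11.png

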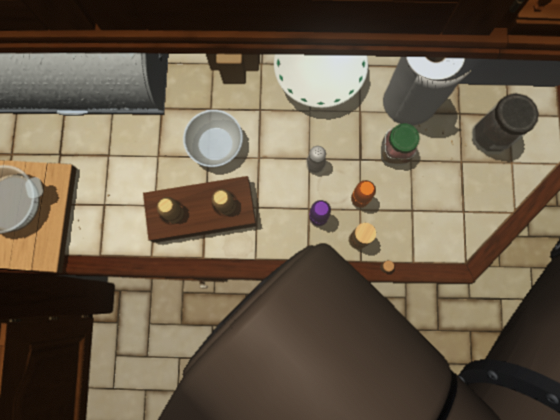

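The triangulated tops are at z = 0.114, so the feet are near 4 mm, and both sticks are within 2–3 mm of the hole centres. The square stick is unmoved at (364,234), and the arm is clear. I'll hand the job in.

```bash
python3 -c "
from plant import r
r.close_job()"
```

```text
the job is handed in; nothing more can be done
```

I put both chamfered muddlers into the rack, one in each hole, and left the square-ended one standing where it was. I handed the job in at about 17 s of the 64 s allowed.

- **Seating:** in the last check, two-view triangulation put both tops at z ≈ 0.114 m, so the feet are about 4 mm above the worktop. Both sticks look upright and are about 2 mm from the hole centres.
- **Square-ended muddler:** it shows at the same pixels as at the start. I compared the pictures by eye and did not measure its position again.
- **Arm:** it is clear of everything, and the force readings at the stops never passed about 3 N.

- **Wrong-sign correction:** one y correction above the second stick went the wrong way, leaving the tool about 20 mm off. I saw it in the wrist picture and fixed it before descending.
- **Failed colour masks:** two automatic colour-mask checks of the placed sticks picked up background and I discarded them. The figures above come from top facets I picked by eye in the zoomed pictures.

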